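Pile the skate plate on its backing slab and crank the vise shut on both

TASK

Lay the aluminium skate plate, rib up, squarely on the steel backing slab that lies on the vise bed and let go of it. Then turn the vise crank clockwise until the sliding jaw has pushed the pile against the rear jaw and grips both pieces firmly but without crushing them (12 to 120 N on each piece), and leave it clamped, without disturbing the other things on the mat.

Things in the scene. Friction and masses are not known exactly. Their poses are not given: they have to be found in the camera images.
- vise: grey cast-iron machine vise fixed on the mat, 250 mm long (x) by 150 mm wide (y), flat bed 95 mm above its underside. Origin under the centre of its footprint; x runs along the screw from the crank end (-x, towards the robot) to the rear jaw (+x)
- bed (a point): point on the vise bed straight above the vise's origin. The bed is 116 mm wide; both jaws stand 30 mm above it. The rear jaw, a block with two bolts on top, is bolted down at a new place each time, its face 32 to 48 mm ahead (+x) of this point; it is not reported, so where the pile is gripped must be felt
- jaw: the sliding jaw: block 120 mm wide, 30 mm tall, 40 mm thick, its steel face backed by stiff rubber (gives 1 mm per 40 N). Origin at the middle of the lower edge of its gripping face, which looks to the vise's +x. It advances 5 mm per radian of the crank (31 mm a turn) and is 60 mm behind the vise's origin when the crank reads 0
- crank (a joint): crank angle in rad: 0 with the handle straight up, growing clockwise as seen from the robot, which closes the jaw. Starts at -1 to 1; gripping comes 5 to 11 rad further. Turning freely takes about 7 N at the handle and it stays where left; each newton more gives 9 N at the jaw, of which the plate gets a third: 8 N more is a good grip, 15 N still safe
- crank_grip (a point): middle of the crank handle, where to hold it: a free-spinning steel sleeve 22 mm across, 90 mm long, parallel to the vise's x axis, 45 mm off the screw axis; this point is 47 mm out from the crank arm. It can be pinched from above at every angle, fingers closing along the vise's y, and led round in a circle; hold it with 30 N or more
- crank_axis (a point): point on the screw axis, centre of the circle of 45 mm radius on which crank_grip moves in the vise's y-z plane; 78 mm above the vise's underside, 205 mm from its origin towards -x
- slab: loose flat steel backing slab 60 (x) by 140 (y) by 12 mm with four small holes, lying somewhat askew on the vise bed between the jaws; origin under its centre
- skate_plate: loose silver aluminium skate plate lying beside the vise, base 60 (x) by 140 (y) by 8 mm, with a rib along its y axis on top: 14 mm thick (x), 80 mm long, from 8 to 32 mm above the underside, to be pinched across; two round bosses 26 mm across, 10 mm tall near the ends. Origin under its centre
- wrench: grey steel combination wrench, 170 mm long, lying flat; origin under its middle
- capsule: blue plastic cleaning capsule, upright jar 68 mm across, 95 mm tall; origin under its centre
- adapter0: brass press adapter, stepped round, 60 mm across, 62 mm tall; origin under its centre
- adapter1: brass press adapter, stepped round, 52 mm across, 70 mm tall; origin under its centre
- adapter2: brass press adapter, stepped round, 66 mm across, 55 mm tall; origin under its centre
- tin: plain steel tin, 60 mm across, 70 mm tall; origin under its centre

How it is judged:
By the outcome, as a careful person would: the job done as asked, in the order asked, and still so for the second after the job is handed in, with the robot touching nothing.
It also fails if it takes over 72 s, if anything falls off the work surface, if the arm or the gripper's body presses on something with over 40 N, if the wrist force passes 120 N, or if a joint passes its speed limit or range.

ROBOT

A 7-joint arm with a two-finger parallel gripper is mounted at the origin on the work surface. World frame = base frame: x ahead of the robot, y to its left, z up, the work surface at z = 0. Lengths are in mm, angles in rad, forces in N, time in s.
With the tool pointing down it reaches from about 425 to 925 mm from the base axis. Payload 6.8 kg.
Tool frame: the origin (TCP) lies midway between the tips of the shut fingers; the grasp point (between the pads) lies 19 mm behind it; z points along the fingers, y is the line along which they close (so a half turn about z gives the same grasp; the last joint's range is limited). The gripper opens to 85 mm and grips with 20 to 120 N. Pads are 22 mm wide; open, the fingers measure 114 mm over their backs; the gripper's body (76 mm by 85 mm) begins 54 mm behind the grasp point. The pads swing forward as they close: fully open they stand 13 mm farther back than shut.
Start: joints at [1.116, 0.477, 0.022, 1.555, -0.011, 1.109, -0.083], TCP at [229.436, -634.828, 205.008] pointing down, gripper open.
Joint ranges: [-2.96, 2.96], [-0.34, 2.1], [-1.41, 1.46], [0.24, 2.44], [-1.37, 4.51], [0.17, 1.92], [-2.96, 2.96]. Speed limits (rad/s): [2.39, 2.39, 3.14, 3.14, 3.14, 3.14, 3.14].

INTERFACE

Orientations are given as a 3x3 rotation matrix whose columns are the frame's x, y, z axes.
In Python, from station import move_to, move_l, set_joints, gripper_to, wait, ik, capture, IKError, sign_off, find_in, trace, spot_point, get_t, get_joint_pos, get_joint_velocities, get_tau, get_ee_pos, get_tool_rot, get_force, get_torque, get_finger_gap, get_finger_force gives the robot as it stands. Calls block until the motion is done:
- move_to(position, orientation): joint-space move of the TCP to a pose.
- move_l(position, rot=None, speed=150, guard=None): straight line of the TCP; rot=None keeps the orientation; speed is the mean speed in mm/s. With guard (N) it stops when the force on the tool has changed by that much, and returns True; else False.
- set_joints(angles): joint-space move.
- gripper_to(opening, squeeze=None): finger opening in mm; squeeze is the grip in N (None keeps the last); returns when the fingers have stopped.
- wait(seconds).
- ik(position, orientation): joint angles nearest the present ones, or None.
- capture(name): name is "side" or "top"; returns a dict with "pixels" (400x640x3 uint8, red, green, blue), "vertical_fov" (degrees; the focal length in pixels is half the picture's height over the tangent of half this angle, whatever the lens; pixels are square), "cx", "cy" (the principal point, pixels), "R" (3x3) and "t" (3): a world point X has camera coordinates R X + t. Camera axes: x right, y down, z forward; pixel columns grow to the right and rows downward; lengths in mm; the calibration is good to about 2 mm. A picture is of the moment at which its call begins. There is no depth.
A pose or a line that the arm cannot do raises IKError and nothing moves.
- sign_off(): hands the job in; it is judged then, once.
Trained networks look in a picture, given as the dict that the camera call returned (one of the last four; its "shot" number tells which), for a name from the list of things; names that differ only in an ending like _2 or _b are one class to them, and where a whole thing is asked for, a point or a joint stands for the part that bears it (a point fixed in the world has none). Each returns a list of dicts, best first, with "p" (0 to 1); they miss things now and then, are a little off and sometimes report something else, mostly with a low value. They report only what shows in the picture. A call takes as long as a camera call.
- find_in(thing, picture): "extent" ([left, top, right, bottom] in pixels, round what is visible of it).
- trace(thing, picture): "pixels" (400x640 bool, what is visible of it) and "extent" ([left, top, right, bottom] in pixels, round what is visible of it).
- spot_point(thing, picture): "xy" ([column, row] in pixels: a listed point, or the origin of a listed thing).
Readings, each from a call of its own:
- get_t(): time.
- get_joint_pos(): joint angles.
- get_joint_velocities(): joint speeds.
- get_tau(): joint torques, N m.
- get_ee_pos(): TCP position.
- get_tool_rot(): TCP orientation.
- get_force(): force on the tool from outside, world axes, zero at the start.
- get_torque(): the same for the moment, N m.
- get_finger_gap(): finger opening in mm.
- get_finger_force(): force on a finger pad.
Only numpy, scipy, OpenCV 4.12 (cv2) and the standard library are available. Lean on these libraries where they do the work, as an engineer would, in place of code of your own. Each camera call takes 0.05 s, during which the arm holds its last target. There are 200 camera calls.

## Working session

There is one attempt and no reset: what is moved stays moved. The work goes in short steps, each a Python script; the robot and the scene stay as the last script left them, time stands still between calls to the robot, and variables do not carry over. Pictures are saved under pics/ and viewed, at most 10 in all, crops included, and the job is handed in when it is done.

```bash
ls; mkdir -p pics
python3 - <<'E'
from station import *
import cv2,numpy as np
for n in("side","top"):
    c=capture(n); cv2.imwrite(f"pics/{n}0.png",c["pixels"][:,:,::-1])
    print(n,c["vertical_fov"],c["cx"],c["cy"],np.round(c["R"],3).tolist(),np.round(c["t"],1).tolist())
    for th in["vise","bed","jaw","crank_grip","crank_axis","slab","skate_plate"]:
        r=spot_point(th,c); f=find_in(th,c)
        print(th,[(np.round(a["xy"],1).tolist(),round(a["p"],2)) for a in r[:2]],[(np.round(a["extent"]).tolist(),round(a["p"],2)) for a in f[:1]])
print(get_t(),get_ee_pos(),np.round(get_tool_rot(),2).tolist())
E
```

```text
pics
side 46.03566736912975 311.17552683859645 195.5684135794233 [[-0.843, -0.538, -0.006], [-0.414, 0.655, -0.633], [0.344, -0.531, -0.774]] [534.5, 272.7, 1187.6]
vise [([302.6, 213.6], 0.67), ([327.3, 134.9], 0.67)] [([254.0, 162.0, 369.0, 249.0], 0.72)]
bed [([299.0, 190.8], 0.98)] [([254.0, 155.0, 367.0, 250.0], 0.73)]
jaw [([315.8, 203.2], 0.64)] [([298.0, 184.0, 340.0, 220.0], 0.55)]
crank_grip [([325.9, 137.2], 0.67), ([314.5, 205.3], 0.66)] [([335.0, 212.0, 369.0, 241.0], 0.67)]
crank_axis [([346.0, 143.7], 0.72)] [([254.0, 158.0, 367.0, 251.0], 0.88)]
slab [([302.4, 193.1], 0.71)] [([280.0, 168.0, 326.0, 213.0], 0.72)]
skate_plate [([305.4, 294.3], 0.61)] [([277.0, 275.0, 339.0, 324.0], 0.84)]
top 49.93611608778887 315.4473284578054 198.93116314916742 [[0.006, -1.0, -0.02], [-0.987, -0.003, -0.16], [0.16, 0.021, -0.987]] [54.9, 626.9, 970.1]
vise [([313.8, 197.3], 0.73), ([195.0, 204.0], 0.69)] [([274.0, 135.0, 355.0, 300.0], 0.76)]
bed [([314.6, 188.5], 0.68)] [([277.0, 130.0, 356.0, 299.0], 0.6)]
jaw [([309.1, 219.7], 0.91), ([248.1, 186.3], 0.42)] [([175.0, 189.0, 209.0, 212.0], 0.63)]
crank_grip [([291.8, 280.1], 0.78)] [([284.0, 249.0, 311.0, 301.0], 0.71)]
crank_axis [([256.8, 150.2], 0.68), ([451.8, 187.2], 0.5)] [([279.0, 136.0, 349.0, 300.0], 0.92)]
slab [([309.5, 198.5], 0.57)] [([281.0, 181.0, 344.0, 213.0], 0.9)]
skate_plate [([226.8, 270.1], 0.84)] [([194.0, 246.0, 254.0, 289.0], 0.88)]
1.5 [ 229.44817357 -634.84219825  205.0066565 ] [[0.94, 0.34, 0.0], [0.34, -0.94, -0.0], [0.0, 0.0, -1.0]]
```

View pics/side0.png

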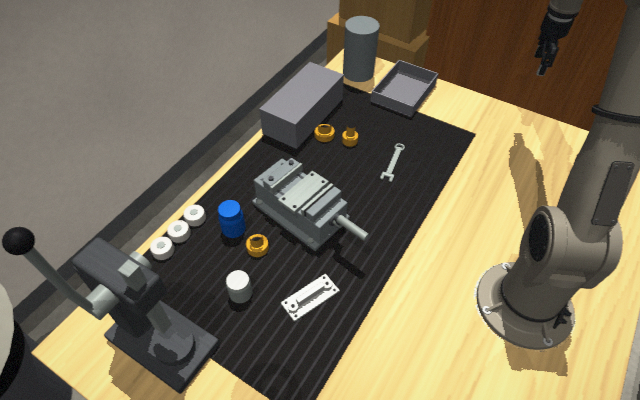

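View pics/top0.png

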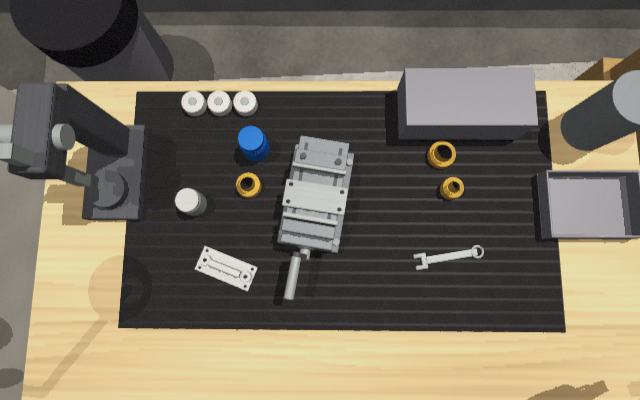

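```bash
cat > h.py <<'E'
from station import *
import cv2,numpy as np
from scipy.optimize import minimize,least_squares
def K(c):
    f=200/np.tan(np.radians(c["vertical_fov"]/2)); return f
def proj(c,X):
    q=np.atleast_2d(X)@np.array(c["R"]).T+np.array(c["t"]); return q[:,:2]/q[:,2:]*K(c)+[c["cx"],c["cy"]]
def plane(c,uv,z):
    R=np.array(c["R"]);o=-R.T@np.array(c["t"]);d=R.T@np.array([(uv[0]-c["cx"])/K(c),(uv[1]-c["cy"])/K(c),1]);return o+d*(z-o[2])/d[2]
def tri(cs,uvs,x0=(600,0,50)):
    r=least_squares(lambda X:np.concatenate([proj(c,X)[0]-u for c,u in zip(cs,uvs)]),x0);return r.x,np.abs(r.fun).max()
def box(x0,x1,y0,y1,z0,z1): return np.array([[x,y,z] for x in(x0,x1) for y in(y0,y1) for z in(z0,z1)],float)
def cyl(x,y,r,z0,z1): return np.array([[x+r*np.cos(a),y+r*np.sin(a),z] for a in np.linspace(0,6.28,16) for z in(z0,z1)])
def pose(P,x,y,z,yaw):
    c,s=np.cos(yaw),np.sin(yaw);return P@np.array([[c,s,0],[-s,c,0],[0,0,1]])+[x,y,z]
PLATE=[box(-30,30,-70,70,0,8),box(-7,7,-40,40,8,32),cyl(0,-54,13,8,18),cyl(0,54,13,8,18)]
SLAB=[box(-30,30,-70,70,0,12)]
S=4
def render(c,parts,p):
    m=np.zeros((400*S,640*S),np.uint8)
    for P in parts:
        h=cv2.convexHull(((proj(c,pose(P,*p))+.5)*S-.5).round().astype(np.int32)); cv2.fillConvexPoly(m,h,1)
    return cv2.resize(m.astype(np.float32),(640,400),interpolation=cv2.INTER_AREA)
def fit(cs,masks,parts,p0):
    def cost(p): return sum(np.abs(render(c,parts,p)-m).sum()/m.sum() for c,m in zip(cs,masks))
    best=min((minimize(cost,np.add(p0,[0,0,0,d]),method="Nelder-Mead",options=dict(initial_simplex=np.add(p0,[0,0,0,d])+np.vstack([np.zeros(4),np.diag([15,15,8,.15])]),xatol=.05,fatol=1e-4)) for d in(-.1,.1)),key=lambda r:r.fun)
    return best.x,best.fun
E
cat > a.py <<'E'
from h import *
s,t=capture("side"),capture("top")
ms={}
for th in["skate_plate","slab","crank","vise","jaw"]:
    for n,c in(("s",s),("t",t)):
        r=trace(th,c); 
        if r: ms[th+n]=r[0]["pixels"]; print(th,n,round(r[0]["p"],2),np.round(r[0]["extent"]).tolist())
x,e=tri((s,t),(spot_point("skate_plate",s)[0]["xy"],spot_point("skate_plate",t)[0]["xy"]));print("plate o",x.round(1),e)
for y in(0.,1.57): pass
m=ms["skate_platet"];rc=cv2.minAreaRect(np.argwhere(m)[:,::-1].astype(np.float32));print(rc)
b=cv2.boxPoints(rc);w=[plane(t,q,8)[:2] for q in b];d1,d2=w[1]-w[0],w[2]-w[1];L=d1 if np.hypot(*d1)>np.hypot(*d2) else d2
yaw=np.arctan2(-L[0],L[1]);yaw=(yaw+np.pi/2)%np.pi-np.pi/2;print("yaw0",yaw)
print("plate",fit((s,t),(ms["skate_plates"],m),PLATE,[x[0],x[1],0,yaw]))
b1,e1=tri((s,t),(spot_point("bed",s)[0]["xy"],spot_point("bed",t)[0]["xy"]));print("bed",b1,e1)
if "slabs" in ms and "slabt" in ms:print("slab",fit((s,t),(ms["slabs"],ms["slabt"]),SLAB,[b1[0],b1[1],95,-.15]))
def crop(c,x0,y0,w,h,k,keys):
    im=cv2.resize(c["pixels"][y0:y0+h,x0:x0+w,::-1],None,fx=k,fy=k,interpolation=cv2.INTER_CUBIC)
    return im
a=crop(s,240,145,140,115,3,0);b=crop(t,265,125,100,185,3,0)
o=np.zeros((560,740,3),np.uint8);o[:345,:420]=a;o[:555,430:730]=b
cv2.imwrite("pics/c1.png",o)
np.savez("m.npz",**ms)
E
python3 a.py
```

```text
skate_plate s 0.65 [279.0, 276.0, 341.0, 321.0]
skate_plate t 0.71 [193.0, 246.0, 255.0, 290.0]
slab s 0.62 [279.0, 171.0, 325.0, 212.0]
slab t 0.56 [281.0, 180.0, 347.0, 214.0]
crank s 0.68 [334.0, 217.0, 369.0, 239.0]
crank t 0.88 [284.0, 247.0, 310.0, 300.0]
vise s 0.79 [257.0, 160.0, 368.0, 250.0]
vise t 0.74 [275.0, 134.0, 353.0, 299.0]
jaw s 0.94 [299.0, 183.0, 340.0, 220.0]
jaw t 0.69 [281.0, 214.0, 338.0, 237.0]
plate o [466.3 275.9   9.7] 1.690216411701897
((225.5710906982422, 267.5050964355469), (57.00164794921875, 25.188867568969727), 22.520565032958984)
yaw0 -0.37823778074334946
plate (array([ 4.63316230e+02,  2.74321739e+02,  8.89287777e-01, -3.81545781e-01]), np.float64(0.1336468599428196))
bed [645.06857946  53.2865412   99.00234943] 0.9852351683012444
slab (array([ 6.23761947e+02,  5.69878073e+01,  9.37468135e+01, -1.55890601e-01]), np.float64(0.12566700619445131))
```

View pics/c1.png

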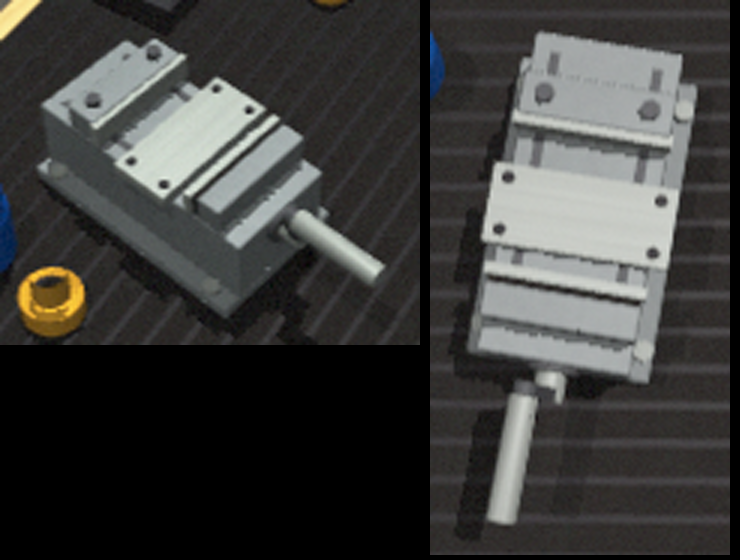

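```bash
cat > b.py <<'E'
from h import *
s,t=capture("side"),capture("top");M=np.load("m.npz")
def cx(x0,x1,y,z,r): return np.array([[x,y+r*np.cos(a),z+r*np.sin(a)] for a in np.linspace(0,6.28,16) for x in(x0,x1)])
def parts(th):
    y,z=-45*np.sin(th),78+45*np.cos(th);j=-60+5*th
    crank=[cx(-250,-160,y,z,11),np.vstack([cx(-158,-148,0,78,9),cx(-158,-148,y,z,7)])]
    jaw=[box(j-40,j,-60,60,95,125)]
    return crank,jaw
def cost(p,verb=0):
    cr,jw=parts(p[3]);q=[p[0],p[1],0,p[2]];o=[]
    for c,n in((s,"s"),(t,"t")):
        for P,k in((cr,"crank"),(jw,"jaw")):
            m=M[k+n];o.append(np.abs(render(c,P,q)-m).sum()/m.sum())
    return o if verb else sum(o)
rs=[]
for th in(-.9,-.3,.3,):
    x0=np.array([645,53,-.16,th]);r=minimize(cost,x0,method="Nelder-Mead",options=dict(initial_simplex=x0+np.vstack([np.zeros(4),np.diag([10,10,.1,.3])]),xatol=.02,fatol=1e-4));rs.append(r);print(r.x.round(3),r.fun,np.round(cost(r.x,1),2))
p=min(rs,key=lambda r:r.fun).x
cr,jw=parts(p[3]);o=[]
B=[box(-125,125,-75,75,0,1)]
for c,(x0,y0,w,h) in((s,(240,145,140,115)),(t,(265,125,100,185))):
    im=cv2.resize(c["pixels"][...,::-1],None,fx=4,fy=4,interpolation=cv2.INTER_CUBIC)
    for P,col in[(cr[0],(0,0,255)),(jw[0],(0,255,0)),(B[0],(255,0,255))]:
        hh=cv2.convexHull(((proj(c,pose(P,p[0],p[1],0,p[2]))+.5)*4).astype(np.int32));cv2.polylines(im,[hh],1,col,1)
    hh=cv2.convexHull(((proj(c,pose(SLAB[0],623.8,57,95,-.156))+.5)*4).astype(np.int32));cv2.polylines(im,[hh],1,(0,255,255),1)
    o.append(im[y0*4:(y0+h)*4,x0*4:(x0+w)*4])
H=max(i.shape[0] for i in o);o=np.hstack([np.pad(i,((0,H-i.shape[0]),(0,0),(0,0))) for i in o])
cv2.imwrite("pics/c2.png",cv2.resize(o,None,fx=.8,fy=.8))
E
python3 b.py
```

```text
[ 6.38398e+02  5.15850e+01 -2.10000e-01 -2.67000e-01] 0.787472431482197 [0.19 0.17 0.31 0.11]
[ 6.39371e+02  5.85590e+01 -1.69000e-01 -2.90000e-01] 0.7220945322571027 [0.2  0.14 0.32 0.06]
[ 6.40007e+02  6.09840e+01 -1.62000e-01 -2.72000e-01] 0.7601003755691391 [0.19 0.17 0.3  0.1 ]
```

View pics/c2.png

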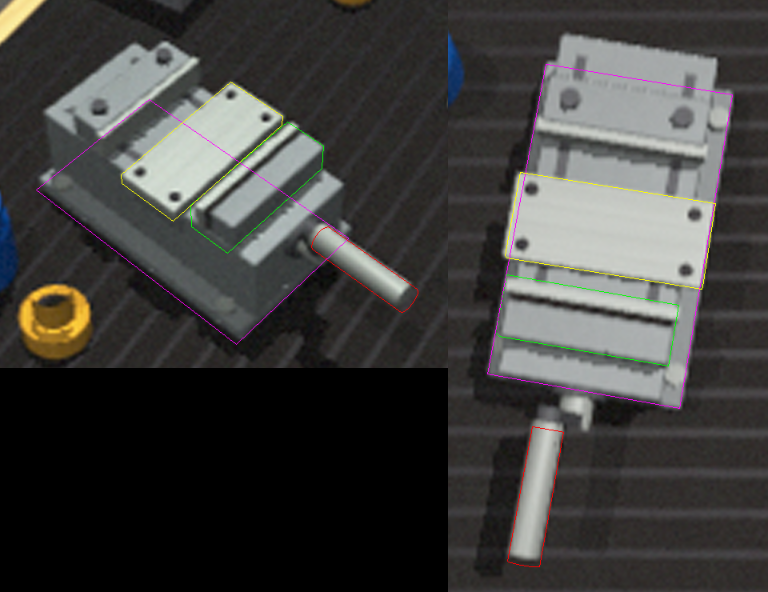

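```bash
cat >> h.py <<'E'
V=np.array([639.4,58.5]);VY=-.167
def down(yaw,flip=0):
    y=np.array([np.cos(yaw),np.sin(yaw),0])*(-1 if flip else 1);z=np.array([0,0,-1.]);return np.column_stack([np.cross(y,z),y,z])
def vw(x,y,z):
    return pose(np.array([[x,y,z]],float),V[0],V[1],0,VY)[0]
E
python3 - <<'E'
from h import *
print(get_t())
for f in(0,1):
    for xx in(-205,-210,-214):
        q=[ik(vw(xx,-45*np.sin(a),78+45*np.cos(a)-19),down(VY+np.pi/2,f)) for a in np.arange(-.3,6.2,.3)]
        print(f,xx,[i for i,a in enumerate(q) if a is None],np.round(q[0],2) if q[0] is not None else None)
P=np.array([463.3,274.3]);Y=-.382
for f in(0,1):
    print(ik([*P,11],down(Y,f)),ik([623.8,57,118],down(-.16,f)))
R=down(Y)
gripper_to(50,60)
move_to([*P,140],R)
move_l([*P,45],speed=200)
print(move_l([*P,11.5],speed=50,guard=8),get_ee_pos(),get_force())
gripper_to(5,60)
print(get_finger_gap(),get_finger_force(),get_ee_pos())
move_l([*P,200],speed=150)
print(get_finger_gap(),get_finger_force(),get_force(),get_t())
for n in("side","top"):
    c=capture(n);cv2.imwrite(f"pics/{n}_l.png",c["pixels"][:,:,::-1])
a,b=cv2.imread("pics/side_l.png")[130:330,220:420],cv2.imread("pics/top_l.png")[150:350,130:330]
cv2.imwrite("pics/lift.png",cv2.resize(np.hstack([a,b]),None,fx=2,fy=2,interpolation=cv2.INTER_CUBIC))
E
```

```text
2.4
0 -205 [] [ 0.6   0.53 -1.19  2.11  0.63  0.92  0.45]
0 -210 [] [ 0.6   0.52 -1.2   2.12  0.62  0.92  0.44]
0 -214 [] [ 0.6   0.52 -1.2   2.13  0.62  0.91  0.44]
1 -205 [] [ 0.16  0.31 -0.61  2.14  0.26  0.76 -2.36]
1 -210 [] [ 0.16  0.31 -0.62  2.14  0.26  0.76 -2.37]
1 -214 [] [ 0.17  0.3  -0.63  2.15  0.26  0.76 -2.37]
[-0.1063852   0.62834015 -0.69989687  1.98823648  0.59680334  0.73921932
 -1.55176799] [ 0.22831167  0.5533422  -0.57474412  1.7251085   0.35407251  0.96839866
 -0.64178892]
[ 0.20464016  0.89223029 -1.19382287  1.97036536  0.99804449  1.03773829
  1.28875855] [ 0.58625788  0.80879137 -1.18950015  1.70179636  0.80220878  1.2056478
  2.16941543]
False [463.33656717 274.48367262  11.56307405] [1.26199325 0.5463826  0.0826039 ]
5.021443044948597 0.0 [463.3732025  274.27592852  11.56842628]
5.2008191076306325 0.0 [-0.05258076 -0.19699952  0.00495454] 9.475
```

View pics/lift.png

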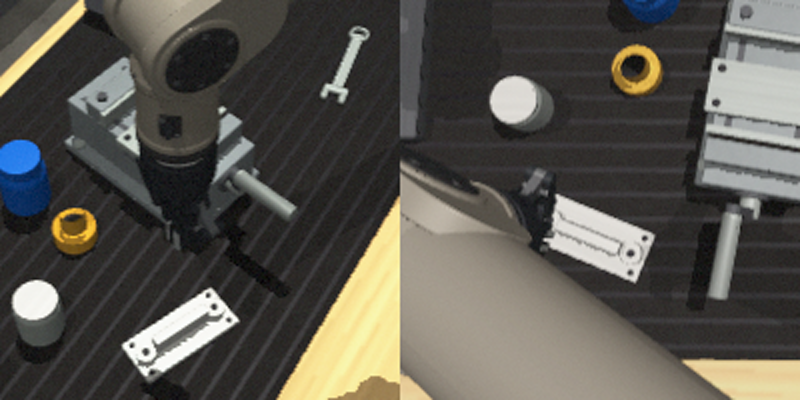

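Run:
```python
from h import *
s,t=capture("side"),capture("top")
e=get_ee_pos();print(e,get_tool_rot().round(3) if hasattr(get_tool_rot(),'round') else get_tool_rot())
for c in(s,t):
    print(proj(c,e),proj(c,[463.3,274.3,8]))
    o=c["pixels"][...,::-1].copy()
    for X,col in((e,(0,0,255)),([463.3,274.3,32],(0,255,0))):
        cv2.circle(o,tuple(proj(c,X)[0].round().astype(int)),2,col,-1)
    cv2.polylines(o,[cv2.convexHull(proj(c,pose(PLATE[0],463.3,274.3,0,-.382)).round().astype(np.int32))],1,(0,255,255),1)
    n="s" if c is s else "t"; cv2.imwrite(f"pics/d{n}.png",o)
a,b=cv2.imread("pics/ds.png")[180:340,220:380],cv2.imread("pics/dt.png")[170:330,130:290]
cv2.imwrite("pics/d.png",cv2.resize(np.hstack([a,b]),None,fx=2.5,fy=2.5,interpolation=cv2.INTER_NEAREST))
```

```text
[462.98713823 274.15658302 199.39649808] [[ 0.373  0.928 -0.001]
 [ 0.928 -0.373 -0.   ]
 [-0.001 -0.001 -1.   ]]
[[309.17869067 256.01452393]] [[309.73901113 296.19858092]]
[[204.59128239 267.96282586]] [[226.2043145  267.95363307]]
```

View pics/d.png

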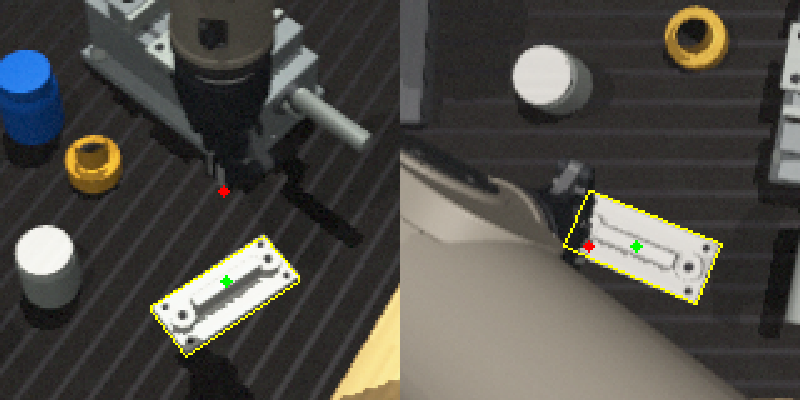

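Run:
```python
from h import *
ims=[]
def look():
    c=capture("side");ims.append(c["pixels"][190:290,260:360,::-1]);print(get_t(),get_finger_gap(),get_finger_force())
look()
for g in(85,40,5):
    gripper_to(g,60);look()
cv2.imwrite("pics/g.png",cv2.resize(np.hstack(ims),None,fx=2,fy=2,interpolation=cv2.INTER_CUBIC))
```

```text
9.725 5.254478132320425 0.0
10.525 85.0833494919817 0.0
11.0833 39.680348773938434 0.0
11.5667 5.010082761037944 0.0
```

View pics/g.png

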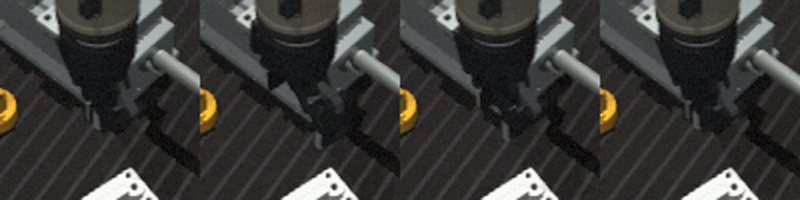

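Run:
```python
from h import *
P=np.array([463.3,274.3])
gripper_to(0,40)
move_l([*P,50],speed=200)
print(move_l([*P,12],speed=25,guard=5),get_ee_pos(),get_force(),get_torque(),get_t())
s,t=capture("side"),capture("top")
a=s["pixels"][240:330,270:350,::-1];b=t["pixels"][225:315,175:255,::-1]
cv2.imwrite("pics/p.png",cv2.resize(np.hstack([a,b]),None,fx=5,fy=5,interpolation=cv2.INTER_CUBIC))
```

```text
False [463.38384472 274.35670426  12.12267038] [ 0.52015129 -0.60755382  0.19424341] [-0.00800993 -0.02342891  0.01242169] 14.3583
```

View pics/p.png

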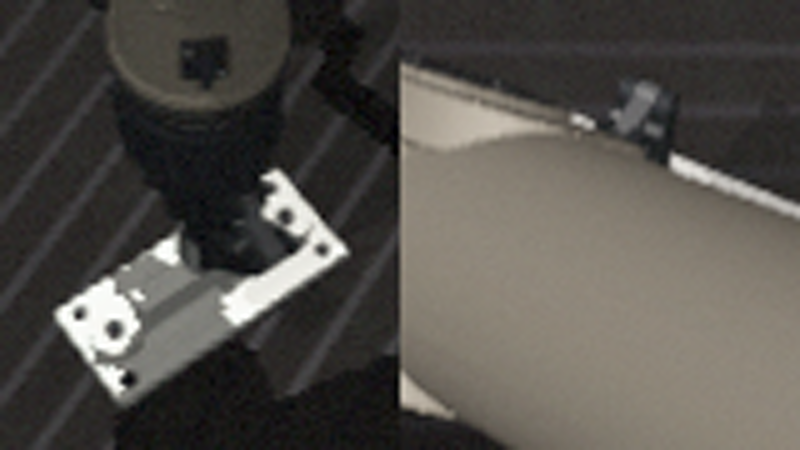

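Run:
```python
from h import *
P=np.array([463.3,274.3])
print(move_l([*P,-25],speed=15,guard=4),get_ee_pos(),get_force(),get_torque(),get_t())
```

```text
True [463.38121914 274.30403408   8.84647511] [-0.93709825 -0.60379799  5.43697948] [-0.15220683  0.08056179  0.05885451] 15.1333
```

Run:
```python
from h import *
P=np.array([463.3,274.3]);R=np.array(get_tool_rot());y=R[:,1];x=R[:,0]
print(get_finger_gap(),get_finger_force())
move_l([*P,12],speed=30)
gripper_to(0,60);print(get_finger_gap(),get_finger_force(),get_t())
for d in(1,-1):
    p0=np.array([*P,12.])
    print(d,move_l(p0+d*y*20,speed=25,guard=3),(np.array(get_ee_pos())-p0)@y,get_force(),get_finger_gap(),get_finger_force())
    move_l(p0,speed=60)
s=capture("side")
m=trace("skate_plate",s);print([ (a["extent"],a["p"]) for a in m[:1]],get_t())
```

```text
0.032586913894659356 2.651224136352539
-0.08251818132718423 0.0 15.625
1 False 19.798509961451195 [ 0.00359149 -0.15519977  0.96659717] 0.07845831162674466 0.0
-1 False -19.81825430084685 [-0.2032538   0.16253349  0.12320319] -0.19380607213370504 0.0
[([280.7, 277.5, 340.9, 320.2], 0.59)] 18.5917
```

Run:
```python
from h import *
P=np.array([463.3,274.3])
move_l([*P,25],speed=100)
gripper_to(45,60)
g=move_l([*P,-12],speed=30,guard=5);print(g,get_ee_pos(),get_force())
gripper_to(5,60)
print(get_finger_gap(),get_finger_force(),get_ee_pos(),get_force(),get_t())
```

```text
False [463.42954932 274.4018746  -11.82754926] [ 0.17904899  0.03564217 -0.35976051]
13.008573470458428 59.45414364337921 [463.53800137 274.36871802 -11.69468703] [-0.23480111 -0.16883765  3.82018742] 21.1417
```

```bash
cat > c.py <<'E'
from h import *
P=np.array([463.3,274.3]);SL=np.array([623.8,57.]);SY=-.158
move_l([*P,165],speed=150)
print(get_finger_gap(),get_force())
move_to([*SL,165],down(SY)); 
print(get_ee_pos(),get_t())
s,t=capture("side"),capture("top")
ms=[trace("skate_plate",c) for c in(s,t)]
for m in ms: print([(a["extent"],round(a["p"],2),a["pixels"].sum()) for a in m[:2]])
e=get_ee_pos()
for i,c in((0,s),(1,t)):
  for q in([e[0],e[1],e[2]+11.7,SY],):
    r=render(c,PLATE,q); ys,xs=np.where(r>.5);print(i,xs.min(),ys.min(),xs.max(),ys.max())
o=[]
for c,(x0,y0) in((s,(240,110)),(t,(240,110))):
    im=cv2.resize(c["pixels"][...,::-1],None,fx=3,fy=3,interpolation=cv2.INTER_CUBIC)
    for P,col in((PLATE[0],(0,255,255)),(PLATE[2],(0,0,255)),(PLATE[3],(0,0,255))):
        cv2.polylines(im,[cv2.convexHull(((proj(c,pose(P,e[0],e[1],e[2]+11.7,SY))+.5)*3).astype(np.int32))],1,col,1)
    o.append(im[y0*3:(y0+140)*3,x0*3:(x0+130)*3])
cv2.imwrite("pics/e.png",np.hstack(o))
E
python3 c.py
```

```text
12.636510144559237 [ 0.6374566  -0.09228897 -2.55575729]
[622.86619073  59.26375314 164.96766095] 23.525
[([275.9, 162.6, 328.6, 193.7], 0.82, np.int64(713))]
[([275.9, 173.2, 301.5, 205.1], 0.86, np.int64(380))]
0 276 152 328 194
1 278 171 349 210
```

View pics/e.png

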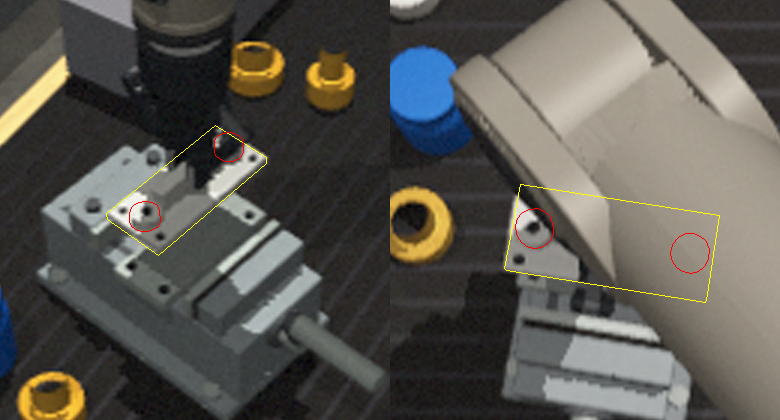

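Run:
```python
from h import *
SL=np.array([623.6,57.2]);R=down(-.158)
move_l([*SL,160],R,speed=60);print(get_ee_pos())
move_l([*SL,106],R,speed=100);print(get_ee_pos(),get_force())
print(move_l([*SL,90],R,speed=20,guard=5),get_ee_pos(),get_force())
gripper_to(36,60)
print(get_ee_pos(),get_force(),get_finger_gap())
e=get_ee_pos()
move_l([e[0],e[1],190],speed=150)
# go to above the crank
Rc=[down(VY+np.pi/2,f) for f in(0,1)]
th=-.28
tgt=vw(-209,-45*np.sin(th),78+45*np.cos(th))
js=[ik([tgt[0],tgt[1],190],r) for r in Rc];q=np.array(get_joint_pos())
print(q.round(2),[None if j is None else j.round(2) for j in js],get_t())
```

```text
[623.17263562  57.39727668 159.54017637]
[623.72004252  57.50246463 106.01162559] [ 0.52096947 -0.12066266 -2.75837281]
True [623.63108669  57.08676997  95.33478986] [-2.11821251 -0.45309719  5.97842334]
[622.6629676   56.6269305   94.07683543] [-0.40694095  0.2225911  -0.35971161] 36.1775586646482
[ 0.52  0.62 -1.03  1.65  0.56  1.21 -0.8 ] [array([ 0.65,  0.31, -1.17,  2.04,  0.33,  1.01,  0.71]), array([ 0.4 ,  0.21, -0.86,  2.05,  0.19,  0.97, -2.3 ])] 26.3833
```

```bash
cat >> h.py <<'E'
RC=down(VY+np.pi/2,1)
XG=-209
def cg(th,r=45,dy=0,dz=0):
    p=vw(XG,dy-r*np.sin(th),dz+78+r*np.cos(th)-19-23.2);return p
E
python3 - <<'E'
from h import *
th=-.28
p=cg(th)
move_to([p[0],p[1],190],RC)
s,t=capture("side"),capture("top")
ms=[];cs=[]
for c in(s,t):
    r=trace("skate_plate",c);print([(np.round(a["extent"]),round(a["p"],2),a["pixels"].sum()) for a in r[:2]])
    q=render(c,PLATE,[623.6,57.2,107,-.158]);ys,xs=np.where(q>.5);print(xs.min(),ys.min(),xs.max(),ys.max(),(q>.5).sum())
    if r: ms.append(r[0]["pixels"]);cs.append(c)
print(fit(cs,ms,PLATE,[623.6,57.2,107,-.158]))
gripper_to(50,60)
move_l([p[0],p[1],p[2]+45],speed=150)
print(move_l(p,speed=50,guard=6),get_ee_pos(),get_force())
f0=np.array(get_force())
gripper_to(10,60);wait(.2)
print(p,get_ee_pos(),get_finger_gap(),get_finger_force(),np.array(get_force()),get_t())
E
```

```text
[(array([277., 170., 329., 211.]), 0.92, np.int64(954))]
278 169 327 210 975
[(array([280., 176., 347., 215.]), 0.94, np.int64(1748)), (array([293., 249., 312., 261.]), 0.45, np.int64(132))]
282 178 348 214 1705
(array([ 6.23228489e+02,  5.75387593e+01,  1.09980589e+02, -1.58208267e-01]), np.float64(0.12220742543739715))
False [435.59364244 105.61988334  79.25946716] [ 0.19073178  0.8283478  -0.07869431]
[435.37480626 105.5039841   79.04749472] [435.66034421 106.03597483  79.38290981] 20.393021639523667 58.55759382247925 [-1.79687898  2.56645704  5.62619354] 30.4333
```

```bash
cat > d.py <<'E'
from h import *
import sys,json
th,lim,stop=float(sys.argv[1]),float(sys.argv[2]),float(sys.argv[3])
dy,dz=float(sys.argv[4]),float(sys.argv[5]);step=.2
ux=np.array([-np.sin(VY),np.cos(VY),0]);uz=np.array([0,0,1.]);log=[]
while th<lim:
    th+=step
    move_l(cg(th,45,dy,dz),RC,speed=60)
    f=np.array(get_force());e=np.array(get_ee_pos())-cg(0,0,0,0);y,z=e@ux,e[2]
    T=-(-np.cos(th)*ux-np.sin(th)*uz)@f; Rr=(-np.sin(th)*ux+np.cos(th)*uz)@f
    log.append((round(th,2),round(float(T),1),round(float(Rr),1),round(float(f@[np.cos(VY),np.sin(VY),0]),1),round(float(np.hypot(y,z)),1)))
    base=np.median([l[1] for l in log[-14:-2]]) if len(log)>5 else T
    if T>stop or abs(Rr)>30: break
    step=.06 if T>12.5 else .2
for i in range(0,len(log),6): print(*log[i:i+6])
print(get_finger_gap(),get_finger_force(),get_t(),th)
E
python3 d.py -.28 2.6 15 0 0
```

```text
(-0.08, 5.1, 6.5, -2.8, 45.7) (0.12, 5.8, 11.6, -4.6, 45.7) (0.32, 5.9, 16.1, -5.3, 45.8) (0.52, 5.2, 13.5, -3.7, 46.1) (0.72, 2.0, 8.8, -0.2, 46.4) (0.92, -0.9, 4.2, 0.8, 46.5)
(1.12, -3.2, 4.9, 2.0, 46.4) (1.32, -4.0, 4.7, 3.7, 46.2) (1.52, -6.0, 4.7, 3.5, 46.0) (1.72, -5.1, 3.7, 3.5, 45.8) (1.92, -4.7, 5.9, 2.8, 45.4) (2.12, -4.5, 6.1, 4.2, 45.1)
(2.32, -2.8, 5.3, 2.9, 44.8) (2.52, -1.8, 3.9, 2.6, 44.6) (2.72, 0.0, -0.8, 1.0, 44.5)
20.3642302816922 59.44868981838226 34.9333 2.72
```

```bash
sed -i 's/    f=np.array(get_force())/    f=np.array(get_force())/; s/e=np.array(get_ee_pos())-cg(0,0,0,0)/e=np.array(get_ee_pos())-cg(0,0,dy,dz)/; s/round(float(np.hypot(y,z)),1)/round(float(np.hypot(y,z)),1),round(float(45*((th-np.arctan2(-y,z)+np.pi)%(2*np.pi)-np.pi)),1)/' d.py
python3 d.py 2.72 5.3 15 -.8 .6
```

```text
(2.92, 1.8, -3.2, 0.3, 44.7, -0.2) (3.12, 3.5, -6.1, 0.7, 44.8, 0.3) (3.32, 3.9, -7.3, 1.5, 44.7, 1.2) (3.52, 4.7, -5.1, 2.6, 44.5, 1.7) (3.72, 4.3, -2.1, 3.4, 44.4, 1.5) (3.92, 3.7, -2.0, 3.2, 44.4, 1.0)
(4.12, 1.6, -2.7, 3.4, 44.5, 0.5) (4.32, 1.1, -3.4, 3.0, 44.6, 0.2) (4.52, 0.0, -4.1, 2.8, 44.7, 0.1) (4.72, -0.4, -3.5, 3.6, 44.8, -0.0) (4.92, -1.6, -4.7, 3.9, 44.8, -0.0) (5.12, -1.2, -3.5, 4.3, 44.9, 0.0)
(5.32, -0.6, -2.7, 3.2, 45.1, 0.1)
20.152903054440873 60.52607595920563 38.8167 5.320000000000002
```

```bash
sed -i 's/step=.06 if T>12.5 else .2/step=.1 if T>6.5 else .2/' d.py
python3 d.py 5.32 10.7 11.5 -.8 .6
```

```text
(5.52, 1.0, -2.8, 4.2, 45.2, 0.3) (5.72, 1.5, -4.0, 3.6, 45.3, 0.5) (5.92, 3.2, -4.8, 4.7, 45.4, 0.9) (6.12, 3.4, -3.9, 3.7, 45.5, 1.5) (6.32, 4.0, -2.0, 2.5, 45.5, 2.2) (6.52, 6.9, 3.3, 0.2, 45.4, 2.7)
(6.62, 5.8, 7.2, -1.4, 45.3, 2.2) (6.82, 4.3, 6.8, 0.3, 45.3, 1.0) (7.02, 2.6, 4.7, 1.6, 45.4, 0.1) (7.22, -0.5, 3.1, 1.5, 45.5, -0.2) (7.42, -1.6, 1.2, 3.7, 45.5, -0.3) (7.62, -2.8, 2.6, 4.2, 45.4, -0.3)
(7.82, -5.0, 1.7, 5.0, 45.2, -0.3) (8.02, -5.4, 2.8, 6.5, 45.1, -0.2) (8.22, -4.5, 4.7, 4.3, 45.0, -0.2) (8.42, -4.5, 4.8, 4.7, 44.8, -0.2) (8.62, -2.9, 2.7, 3.9, 44.7, -0.2) (8.82, -0.3, 1.3, 3.8, 44.7, -0.2)
(9.02, 1.7, -1.9, 2.7, 44.7, -0.2) (9.22, 3.4, -6.2, 3.0, 44.8, 0.5) (9.42, 7.8, -9.5, 3.6, 44.9, 2.3) (9.52, 9.6, -10.5, 4.3, 44.8, 4.0) (9.62, 12.7, -9.5, 5.3, 44.7, 5.4)
20.1775789325457 61.6045868396759 45.5667 9.619999999999996
```

```bash
python3 d.py 9.62 9.7 11.5 -.8 .6
python3 - <<'E'
from h import *
wait(.3);print(get_force())
gripper_to(50,60);print(get_force(),get_ee_pos())
e=get_ee_pos();move_l([e[0],e[1],200],speed=120);move_l([e[0]-0,e[1]-130,230],speed=200)
s,t=capture("side"),capture("top");o=[]
for c,(x0,y0) in((s,(240,120)),(t,(240,130))):
    for th in("jaw","skate_plate","slab","crank_grip"):
        r=spot_point(th,c);print(th,[(np.round(a["xy"],1).tolist(),round(a["p"],2)) for a in r[:1]])
    o.append(cv2.resize(c["pixels"][y0:y0+180,x0:x0+130,::-1],None,fx=3,fy=3,interpolation=cv2.INTER_CUBIC))
cv2.imwrite("pics/f.png",np.hstack(o));print(get_t())
E
```

```text
(9.82, 16.3, 0.4, 9.3, 44.2, 6.8)
19.958194847193518 60.44044554233551 45.8667 9.819999999999999
[  6.31703117 -16.26544849  -6.03664004]
[ 2.20409345 -5.18741186  0.17797765] [434.99137048 108.55326919  -5.51090951]
jaw [([303.3, 193.1], 0.83)]
skate_plate [([295.0, 187.8], 0.93)]
slab []
crank_grip [([357.2, 243.5], 0.61)]
jaw [([311.2, 199.6], 0.76)]
skate_plate [([316.2, 183.1], 0.67)]
slab []
crank_grip [([300.7, 280.2], 0.63)]
49.7417
```

View pics/f.png

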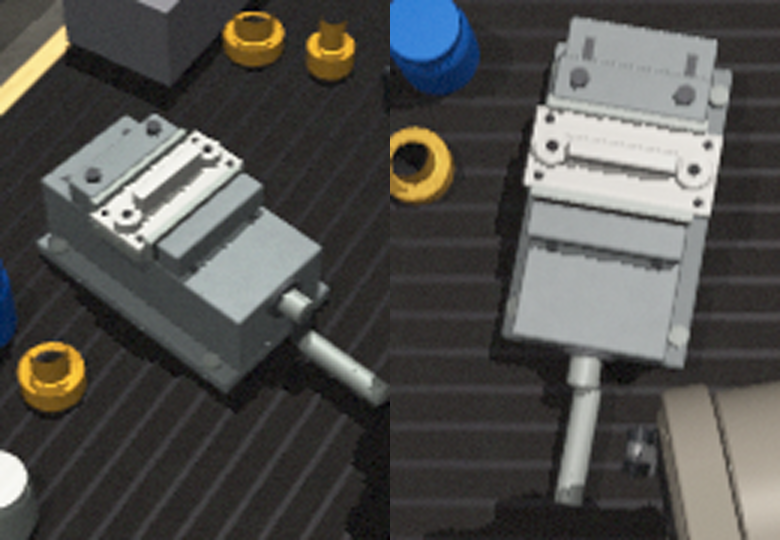

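```bash
python3 -c "
from station import *
print(sign_off(),get_t())"
```

```text
the job is handed in; nothing more can be done
the job is handed in; nothing more can be done
```

The skate plate lies rib up and square on the slab, the vise is clamped (estimated, not directly measured, 17–28 N on the plate and twice that on the slab), and the job was handed in at about 50 s; the first grasp closed above the rib because the reported tool height was about 23 mm too low, which I corrected from there on.

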